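Dispense two tins with the spring-return slide

ROBOT

A 6-joint arm with a two-finger parallel gripper is mounted at the origin on a cart in front of the work surface, level with it; the furniture and walls round the work are solid. World frame = base frame: x ahead of the robot, y to its left, z up, the work surface at z = 0. Lengths are in m, angles in rad, forces in N, time in s.
With the tool pointing down it reaches from about 0.35 to 0.775 m from the base axis. Payload 5.5 kg.
Tool frame: the origin (TCP) lies on the centre line of the jaws, within the pads' length; the fingertips stand 11 mm ahead of it and the grasp point (between the pads) lies 8 mm behind it (env.nose_length is the distance from the TCP to the fingertips, in m); x points along the fingers, z is the direction in which the jaws open and shut, and the axes are right-handed (so a half turn about x gives the same grasp; the last joint's range is limited). The gripper opens to 85 mm and grips with 20 to 120 N. Pads are 22 mm wide; open, the fingers measure 114 mm over their backs; the gripper's body (76 mm by 85 mm) begins 54 mm behind the grasp point. The pads swing forward as they close: fully open they stand 13 mm farther back than shut.
Start: joints at [1.14, 0.313, 0.046, 1.304, 0, 1.431], TCP at [0.165, 0.551, 0.242] pointing down, gripper open.
Joint ranges: [-2.76, 2.76], [-0.86, 1.69], [-1.03, 1.26], [-2.2, 2.34], [-1.47, 1.5], [-3.14, 3.14]. Speed limits (rad/s): [2.57, 2.57, 3.14, 3.14, 3.14, 3.14].

INTERFACE

Orientations are given as a unit quaternion [w, x, y, z].
In Python, from workcell import env gives the robot as it stands. The module is installed in compiled form; this text tells all that it offers.
- The arm moves only by the tool step_arm, never from a script. Its argument "moves" is a list that holds one entry, the list of rows, each a list of 7 numbers: the turn, a rotation vector about the tool's x, y, z in rad, then the shift along the tool's x, y, z in m, then the opening, from 0 (shut) to 1 (fully open). In form: [[[rx, ry, rz, tx, ty, tz, grip], ...]]. A call has 1 to 12 rows; each row is the pose to reach, as a shift and turn from the pose measured when the call began, along the tool's axes at that moment; what a row does not reach only later rows make up. A row lasts 1/10 s, in which the tool goes at most 50 mm and 8.59 degrees, less where a joint would pass 70% of its speed; a pose out of reach is approached as far as the arm can. A call with a gripper value outside its range is refused whole. The fingers move at their own pace and stop on an object; "force" is the grip in N (left out, the last holds). Time passes only in rows, so rows that repeat a pose let the fingers close. It gives the time, the measured TCP pose, the force and the opening at its end, in the units of the state.
- env.get_state(): the state, without advancing time (a new reading comes with each control period).
- env.read_camera(name): name is "side" or "top" or "wrist"; returns (picture, depth): 420x560x3 uint8, red, green, blue; 420x560 float32, m along the optical axis (not along the pixel's ray), 0 where there is no reading.
- env.get_calibration(name): a dict with "mtx" (3x3 intrinsics, pixels), "camera_from_world" (4x4, takes a point from world to camera coordinates); the wrist camera has in their place "T_tool_cam" (4x4, takes a point from camera to tool coordinates, whose origin is the TCP and whose axes are the tool frame's). Camera axes: x right, y down, z forward; pixel columns grow to the right and rows downward; lengths in m; the calibration is good to about 2 mm. A picture is of the moment at which its call begins: read the wrist's pose just before it. get_calibration takes no time and is no camera call.
- env.hand_in(): hands the job in, once; it reports no verdict.
Trained networks look in the newest picture that a camera, given by its name, has taken for a name from the list of things; names that differ only in an ending like _2 or _b are one class to them, and where a whole thing is asked for, a point or a joint stands for the part that bears it (a point fixed in the world has none). Each returns a list of dicts, best first, with "confidence" (0 to 1); they miss things now and then, are a little off and sometimes report something else, mostly with a low value. They report only what shows in the picture. A call takes as long as a camera call.
- env.boxes_of(camera, thing): "uv" ([column, row] in pixels, amid what is visible of it).
- env.silhouettes(camera, thing): "mask" (420x560 bool, what is visible of it) and "uv" ([column, row] in pixels, amid what is visible of it).
The state is a dict: "clock": time; "joint_pos": joint angles; "qvel": joint speeds; "tau": joint torques, N m; "tcp_pos": TCP position; "orientation": TCP orientation; "wrist_force": force on the tool from outside, world axes, zero at the start; "ft_torque": the same for the moment, N m; "finger_gap": finger opening in m.
Only numpy, scipy, OpenCV 4.12 (cv2) and the standard library are available. Lean on these libraries where they do the work, as an engineer would, in place of code of your own. Each camera call takes 0.05 s, during which the arm holds its last target.

TASK

Get exactly two tins out of the column dispenser onto its tray: each time press the spring slide in by its upright tab all the way to the stop, without ramming it, then get off the tab so that the slide snaps back home by itself and the next tin drops. Push the slide twice only, leave the other tins in the column, and leave everything else on the bench as it stands.

Things in the scene. Friction and masses are not known exactly. Their poses are not given: they have to be found in the camera images.
- dispenser: plywood column dispenser screwed to the bench, 323 x 90 mm, base plate 10 mm thick (x -136 to +187 mm). Origin on the bench under the column's centre; +x is the way the slide is pushed and the tins come out, z up. Square column 77 x 77 mm outside (x -38.5 to +38.5), 185 mm high; on its slide side a metal loading lip leans out to x = -51, z up to 207
- column_top (a point): centre of the column's open top, 185 mm above the bench. The column and its lip stand over the slide's end position: a gripper pointing straight down hits them before the slide is fully in. Tilt the tool 33 to 45 degrees, fingers pointing along the dispenser's +x and down, hand leaning back to -x
- tray_mid (a point): middle of the tray's floor, 110 mm from the column's axis along the dispenser's +x, 10 mm above the bench. The tray is 140 mm long, 74 mm wide inside, with rims 14 mm high; a gate below the column's wall lets just one tin pass into it
- press_face (a point): centre of the pressing face of the slide's tab, moving with it, 38 mm above the bench. The tab is an upright aluminium plate with a rubber face, 42 mm wide, 8 mm thick, from z = 11 to 55 mm. The face looks to the dispenser's -x; push it along +x, from x = -129 mm (home) to x = -52 mm (stop), where the tab is 5 mm short of the column
- slide (a joint): travel of the spring slide in m: 0 is home, where its spring holds it, 0.077 is the stop. The spring takes about 6 N at the start and 13 N at the end (some newtons more with the tins); the stop is rigid. Let go, it returns at some 0.4 m/s, the tab passing back under a tool that has been raised off it
- tin_1: lowest of four equal flat round steel tins stacked in the column, 64 mm diameter, 22 mm high, about 60 g; origin at the centre of its underside, z up. It stands on the column's floor (z = 10 mm) and comes out first
- tin_2: second tin from below, like tin_1; comes out at the second push and pushes tin_1 further along the tray
- tin_3: third tin from below, like tin_1; ends on the column's floor
- tin_4: top tin, like tin_1; ends on tin_3
- ink_pot: bystander: low round glass pot with a yellow lid, 52 mm diameter, 40 mm high, beside the tray on the far side; origin under its centre
- tape_roll: bystander: roll of tape lying flat, 92 mm diameter, 18 mm high; origin under its centre
- ink_jar: bystander: round glass jar with a black lid, 47 mm diameter, 44 mm high, beside the tray on the robot's side; origin under its centre
- brass_dish: bystander: flat brass dish, 110 mm diameter, 11 mm high; origin under its centre

How it is judged:
On the way, in this order (a step that is already met when the one before it is completed fails the run):
1. the slide is pressed in to its stop (within 3 mm) (value of joint slide above 0.074 m), for 0.1 s.
2. the slide is let go and snaps back by itself (faster than 0.12 m/s, untouched) (value of joint slide between 0.008 and 0.062 m and velocity of joint slide below -0.12 m/s and contact force between the fingers and slide below 0.5 N).
3. the slide is home and the second tin has dropped to the floor of the column (value of joint slide below 0.004 m and z of tin_2 in the frame of dispenser below 0.014 m and x of tin_2 in the frame of dispenser below 0.01 m), for 0.2 s.
4. the slide is pressed in to its stop a second time (within 3 mm) (value of joint slide above 0.074 m), for 0.1 s.
5. the slide is let go and snaps back by itself again (all of step 2).
At the end, for the whole second after the job is handed in: tin_1 and tin_2 lie flat on the tray, tin_1 110 to 155 mm and tin_2 55 to 100 mm along the dispenser's x; tin_3 on the column's floor, tin_4 on it (within 8 mm of the axis along x, 4 mm in height); all tins within 20 mm of the middle line and at rest; slide home within 4 mm (value of joint slide below 0.004 m and x of tin_1 in the frame of dispenser between 0.11 and 0.155 m and x of tin_2 in the frame of dispenser between 0.055 and 0.1 m and z of each of tin_1, tin_2, tin_3 in the frame of dispenser below 0.014 m and angle between each of tin_1, tin_2's own z axis and vertical below 0.1 rad and z of tin_4 in the frame of dispenser between 0.028 and 0.036 m and x of tin_3 in the frame of dispenser between -0.008 and 0.008 m and x of tin_4 in the frame of dispenser between -0.008 and 0.008 m and y of tin_1 in the frame of dispenser between -0.02 and 0.02 m and linear speed of each of tin_1, tin_2, tin_3, tin_4 below 0.02 m/s and y of tin_2 in the frame of dispenser between -0.02 and 0.02 m and y of tin_3 in the frame of dispenser between -0.02 and 0.02 m and y of tin_4 in the frame of dispenser between -0.02 and 0.02 m); the robot touches nothing.
It fails at once if the slide is rammed (pushed with more than 80 N) (contact force between the fingers and slide above 80 N).
It fails at once if one of the bystanders (ink pot, tape roll, ink jar, brass dish) is moved by more than 20 mm or tipped (distance of any of ink_pot, tape_roll, ink_jar, brass_dish from where it was at the start of the episode above 0.02 m or angle between any of ink_pot, tape_roll, ink_jar, brass_dish's own z axis and vertical above 0.3 rad).
It also fails if it takes over 50 s, if anything falls off the work surface, if the arm or the gripper's body presses on something with over 40 N, if the wrist force passes 120 N, or if a joint passes its speed limit or range.

## Working session

There is one attempt and no reset: what is moved stays moved. The work goes in short steps, Python scripts to look and compute and a tool call to move; the robot and the scene stay as the last step left them, time stands still between calls to the robot, and variables do not carry over. Pictures are saved under pics/ and viewed, and the job is handed in when it is done.

Besides the shell and the picture viewer there is one more tool, called after "Emit:" as name([rows], argument=value, ...), one row to a line, values as JSON. step_arm: Moves the arm, as the interface text tells. Its arguments: {"type":"object","properties":{"moves":{"type":"array","items":{"type":"array","items":{"type":"array","items":{"type":"number"}}}},"force":{"type":"number"}},"required":["moves"]}

```bash
mkdir -p pics; ls
python3 - <<'E'
from workcell import env
import cv2,numpy as np
print(env.get_state())
for n in ["side","top"]:
    p,d=env.read_camera(n); cv2.imwrite(f"pics/{n}0.png",p[:,:,::-1]); np.savez(f"{n}0.npz",p=p,d=d)
    print(n,env.get_calibration(n))
    for t in ["dispenser","press_face","column_top","tray_mid","tin_1","ink_pot","ink_jar"]:
        try: print(t,[(np.round(b["uv"]),round(b["confidence"],2)) for b in env.boxes_of(n,t)][:3])
        except Exception as e: print(t,e)
print(env.nose_length)
E
```

```text
pics
{'clock': 0.0, 'joint_pos': array([1.14038669e+00, 3.14012913e-01, 4.49903228e-02, 1.30360953e+00,
       3.20508118e-05, 1.43122979e+00]), 'qvel': array([-6.66654911e-04, -2.77506848e-04,  4.00122077e-05,  4.02488891e-04,
        4.70810998e-04, -7.29948917e-04]), 'tau': array([-4.97153051e-04, -4.80630040e+01,  2.98533493e+01,  1.95390685e-02,
       -3.30173043e-04,  4.21242945e-06]), 'tcp_pos': array([0.16466307, 0.55040867, 0.24140638]), 'orientation': array([ 0.56660209, -0.42256896,  0.5677519 ,  0.42196603]), 'wrist_force': array([ 0.65084266, -1.01818346,  0.55387206]), 'ft_torque': array([-0.03478683,  0.04704384,  0.05882412]), 'finger_gap': 0.0852466549439248}
side {'mtx': array([[476.68089654,   0.        , 279.55907024],
       [  0.        , 476.68089654, 209.06594304],
       [  0.        ,   0.        ,   1.        ]]), 'camera_from_world': array([[ 0.999737  , -0.01894688, -0.01292113, -0.58205944],
       [-0.02162373, -0.59111366, -0.80629836,  0.02906515],
       [ 0.00763898,  0.80636571, -0.5913679 ,  1.13228764],
       [ 0.        ,  0.        ,  0.     
[... 367 characters left out ...]
rray([[438.85612783,   0.        , 290.40609072],
       [  0.        , 438.85612783, 211.17935564],
       [  0.        ,   0.        ,   1.        ]]), 'camera_from_world': array([[ 0.00223459, -0.99980835,  0.01944918, -0.20079384],
       [-0.99566029, -0.00403395, -0.09297482,  0.61004869],
       [ 0.09303546, -0.01915701, -0.99547848,  1.16959003],
       [ 0.        ,  0.        ,  0.        ,  1.        ]])}
dispenser [(array([250., 223.]), 0.87)]
press_face [(array([224., 255.]), 0.55)]
column_top [(array([252., 223.]), 0.77)]
tray_mid [(array([251., 226.]), 0.76)]
tin_1 [(array([254., 234.]), 0.68), (array([382., 207.]), 0.21)]
ink_pot []
ink_jar [(array([317., 237.]), 0.6)]
0.011
```

View pics/side0.png

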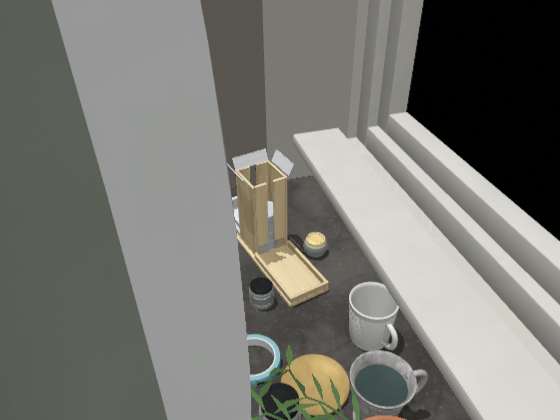

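View pics/top0.png

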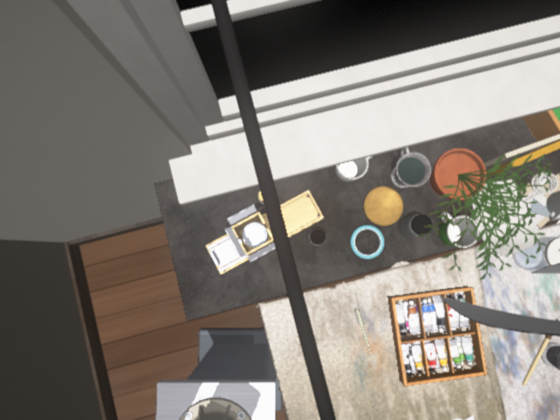

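```bash
cat > h.py <<'E'
import numpy as np,cv2
from workcell import env
def cloud(n,d):
    c=env.get_calibration(n); K=c["mtx"]; T=np.linalg.inv(c["camera_from_world"])
    v,u=np.indices(d.shape); P=np.stack([(u-K[0,2])/K[0,0]*d,(v-K[1,2])/K[1,1]*d,d],-1)
    return P@T[:3,:3].T+T[:3,3]
def proj(n,X):
    c=env.get_calibration(n); X=np.atleast_2d(X); T=c["camera_from_world"]
    p=X@T[:3,:3].T+T[:3,3]; q=p@c["mtx"].T; return q[:,:2]/q[:,2:]
E
python3 - <<'E'
from h import *
z=np.load("top0.npz"); W=cloud("top",z["d"])
r=z["p"][170:300,190:340,::-1]; cv2.imwrite("pics/top0z.png",cv2.resize(r,None,fx=5,fy=4.6,interpolation=cv2.INTER_CUBIC))
z2=np.load("side0.npz")
r=z2["p"][130:310,210:360,::-1]; cv2.imwrite("pics/side0z.png",cv2.resize(r,None,fx=3.3,fy=3.3,interpolation=cv2.INTER_CUBIC))
for v in range(196,276,4):
    print(v,' '.join(f"{int(round(W[v,u,2]*1000)) if z['d'][v,u]>0 else -999:4d}" for u in range(200,330,4)))
for uv in [(250,223),(224,255),(300,213)]: print(uv,W[uv[1],uv[0]])
E
```

```text
196  178  178  178  174  160    1   -1    3   -1   -2    5    3   -1    0    1   42 1006 1008 1007 1003    5    0    0    1   -2   24   11   12    0   -2   -1   -1    1
200  161    0    2    3    4    4   -1    0    0    1    0    1    2   -1    4   33 1005 1006 1006 1005    0   -4    2   23   10   14   10   11   29    0    0   -2    0
204   -3    2    2   -3    2   -1   -4    0    3    3    3    1   -2    2   -2   -3 1004 1006 1006 1006    3   26    9   11    8   13   13    6   14   24    3    1   -2
208    0    1    1    4    2   -1    2   -1   -1    1    2   -1  207  198   -2   -1    2 1004 1007 1006 1002   10   11    9   14    9    8   17   14   25    0    0   -1
212    0   -1   -2   -3   -1    2    2    1    2    1  209  201  199  190   -5    2    4 1006 1004 1006 1005   11    8   11   10   10   13   11    6    9   28   -3    2
216    0   -4    2    4   -1   -4    0    2  210  205  195  187    1  186  170  187   23 1005 1006 1005 1005    9    9   13   13    7   11   11   16   10   16    1    0
220   -1    0   -1    5    0   -2   -1  206  199  193   -2  187  175  131   76   24   
[... 1726 characters left out ...]
2    2    2   -1   -2    0    0    5    0    1
264   -3   -1    3   -2   54   28   26   10   24    7   -5   -2   -3   -1    0    3    0   -5   -3    1 1001 1002 1003 1001   -6   -3   -1    2   -4   -2   -1    0   -3
268   -1    1   -2    0    2    9   22   10   12    1   -2    1   -4    3    0   -1    3    2    1   -2    0 1002 1002 1001  998    0    2    2    1   -1   -3   -1    1
272   -2   -1   -2   -3   -1   11   14    2   -4    1    2    1   -3    2    1   -3    1   -2    3    3    1 1003 1003 1001 1000   -1 -999    0    1    4   -1   -1   -2
(250, 223) [ 0.4990366  -0.1758886   1.22492616]
(224, 255) [ 0.49107796 -0.01991113  0.03171059]
(300, 213) [ 0.60781766 -0.22606488  0.0076085 ]
```

```bash
sleep 0
```

```text
(no output)
```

View pics/top0z.png

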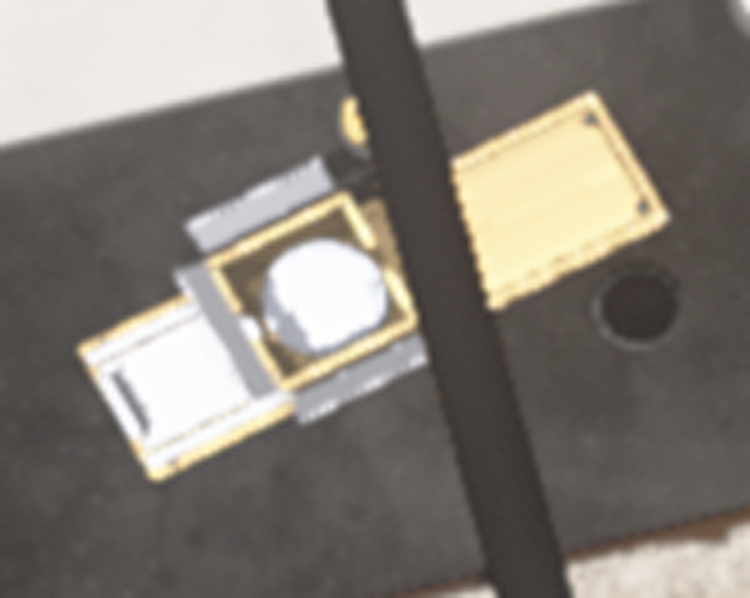

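Run:
```python
from h import *
from scipy.optimize import minimize
z=np.load("top0.npz"); W=cloud("top",z["d"]); 
# tab top points z 48-58; slide top; tray rim; base
reg=np.zeros(W.shape[:2],bool); reg[190:285,195:340]=1
Z=W[...,2]
def sel(a,b,m): 
    P=W[reg&m&(Z>a)&(Z<b)]; return P
uu=np.indices(Z.shape)[1]; vv=np.indices(Z.shape)[0]
tab=sel(.045,.062,(uu<225)&(vv>240)); print("tab",len(tab),tab.mean(0)); 
tray=sel(.004,.035,(uu>283)&(vv<235)); print("tray",len(tray))
lower=sel(.016,.036,(uu<245)&(vv>232))
tin=sel(.09,.107,(uu>230)&(vv>215)&(uu<270)&(vv<255)); print("tin",len(tin),np.median(tin,0))
np.set_printoptions(precision=4,suppress=True)
for P in (tab,tray,lower,tin):
    r=cv2.minAreaRect((P[:,:2]*1000).astype(np.float32)); print(r)
top=sel(.178,.192,(uu>225)&(uu<285)); print(cv2.minAreaRect((top[:,:2]*1000).astype(np.float32)),len(top))
```

```text
tab 54 [0.48260872 0.00352266 0.05455944]
tray 1186
tin 508 [ 0.54273174 -0.10449381  0.0979176 ]
((482.7124938964844, 3.9892807006835938), (41.53704833984375, 8.314677238464355), 28.218591690063477)
((610.9540405273438, -258.8486328125), (124.33927154541016, 154.87478637695312), 0.2913212776184082)
((500.5527038574219, -29.485153198242188), (77.34236907958984, 90.01593780517578), 28.607318878173828)
((541.8264770507812, -108.11040496826172), (72.33765411376953, 73.37248992919922), 28.695711135864258)
((574.7493286132812, -86.04075622558594), (169.34437561035156, 80.21827697753906), 28.929611206054688) 393
```

View pics/side0z.png

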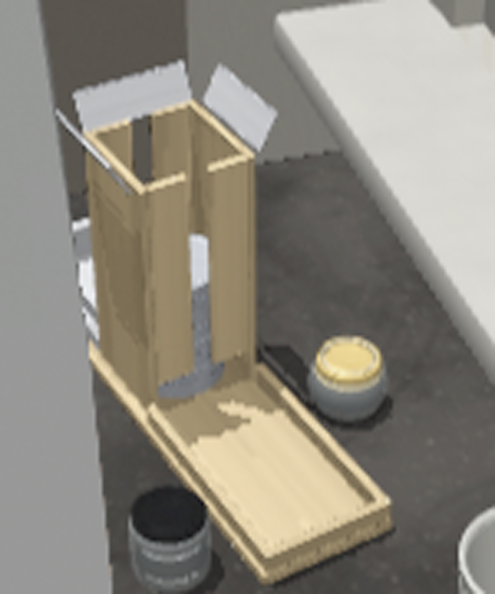

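```bash
cat >> h.py <<'E'
from scipy.spatial.transform import Rotation as R
np.set_printoptions(precision=4,suppress=True)
def Rq(q): return R.from_quat([q[1],q[2],q[3],q[0]])
def uvz(n,u,v,z):
    c=env.get_calibration(n); T=np.linalg.inv(c["camera_from_world"]); d=T[:3,:3]@np.linalg.inv(c["mtx"])@[u,v,1]; o=T[:3,3]
    return o+d*(z-o[2])/d[2]
E
python3 - <<'E'
from h import *
from scipy.optimize import least_squares
obs=[]
for n,zx,zy,zs,ou,ov,pts in [("top",1,1,(5,4.6),190,170,[((80,350),(-.136,'s',.010)),((155,480),(-.136,'s2',.010)),((595,93),(.187,'s',.024)),((668,215),(.187,'s2',.024))]),
   ("side",1,1,(3.3,3.3),210,130,[((388,503),(.187,'s',.024)),((265,565),(.187,'s2',.024)),((250,152),(.0385,'s3',.185)),((148,192),(.0385,'s4',.185))])]:
    for (a,b),(x,s,z) in pts:
        y={'s':.045,'s2':-.045,'s3':.0385,'s4':-.0385}[s]
        obs.append((n,ou+a/zs[0],ov+b/zs[1],x,y,z))
obs.append(("top",0,0,0,0,0))
def f(p,full=False):
    c,s=np.cos(p[2]),np.sin(p[2]); r=[]
    for n,u,v,x,y,z in obs[:-1]:
        X=[p[0]+c*x-s*y,p[1]+s*x+c*y,z]; r+=list(proj(n,X)[0]-[u,v])
    X=np.array([p[0]-c*.125,p[1]-s*.125]); r+=list((X-[.4827,.004])*500)
    return np.array(r)
s=least_squares(f,[.542,-.108,np.radians(-61.5)],loss='soft_l1'); print(s.x,np.degrees(s.x[2])); print(f(s.x).reshape(-1,2))
st=env.get_state(); M=Rq(st["orientation"]).as_matrix(); print(M)
x0,y0,ps=s.x; d=np.array([np.cos(ps),np.sin(ps),0]); e=np.array([-d[1],d[0],0]); th=np.radians(38)
ax=d*np.sin(th)-np.array([0,0,np.cos(th)])
for sg in (1,-1):
  for inplane in (0,1):
    zz=sg*e if not inplane else sg*np.cross(ax,e)
    N=np.stack([ax,np.cross(zz,ax),zz],1); rel=R.from_matrix(M.T@N).as_rotvec(); print(sg,inplane,rel,np.degrees(np.linalg.norm(rel)))
E
```

```text
[ 0.5433 -0.1063 -1.0632] -60.91634467911511
[[-0.6132 -0.4908]
 [-0.1476  0.1246]
 [-0.8661 -1.4046]
 [ 0.4733  0.4996]
 [ 1.3967 -0.2218]
 [-1.1218 -1.2498]
 [ 0.6693  1.5715]
 [-3.4833  0.8803]
 [-0.0588 -0.5437]]
[[ 0.0001 -0.958   0.2867]
 [ 0.0002  0.2867  0.958 ]
 [-1.     -0.      0.0002]]
1 0 [ 0.7432  0.2561 -0.6295] 57.70349549117207
1 1 [ 2.2377 -0.325  -0.7707] 136.87431488595564
-1 0 [-2.2621  0.779   0.3169] 138.2761226949564
-1 1 [-0.7683  0.6273 -0.2645] 58.815486852171546
```

```bash
cat >> h.py <<'E'
P=np.array([.5433,-.1063,np.radians(-61.1)])
def goal(xd,zc,yd=0.,th=38,w=.011):
    d=np.array([np.cos(P[2]),np.sin(P[2]),0]); e=np.array([-d[1],d[0],0]); th=np.radians(th)
    ax=d*np.sin(th)-np.array([0,0,np.cos(th)]); n=d*np.cos(th)+np.array([0,0,np.sin(th)])
    N=np.stack([ax,np.cross(e,ax),e],1)
    C=np.array([P[0],P[1],0])+d*xd+e*yd+[0,0,zc]
    return C-.011*ax-w*n,N
def delta(xd,zc,**k):
    st=env.get_state(); M=Rq(st["orientation"]).as_matrix(); p,N=goal(xd,zc,**k)
    print("goal",p,"rot",R.from_matrix(M.T@N).as_rotvec(),"shift",M.T@(p-st["tcp_pos"]))
def where(w=.011):
    st=env.get_state(); M=Rq(st["orientation"]).as_matrix(); d=np.array([np.cos(P[2]),np.sin(P[2]),0]); e=np.array([-d[1],d[0],0])
    C=st["tcp_pos"]+M[:,0]*.011-M[:,1]*w if False else st["tcp_pos"]+M[:,0]*.011
    n=np.cross(e,M[:,0]); n=n if n@d>0 else -n
    C=C+w*n; r=C-[P[0],P[1],0]; print("t",st["clock"],"corner xd,yd,z",np.array([r@d,r@e,r[2]]),"tilt",np.degrees(np.arccos(-M[2,0])),"z.e",M[:,2]@e,"F",st["wrist_force"],"F.d",st["wrist_force"]@d,"gap",st["finger_gap"],"q",st["joint_pos"])
    return d,e,M
E
python3 - <<'E'
from h import *
where(); delta(-.185,.18); delta(-.165,.10)
E
```

```text
t 0.8 corner xd,yd,z [-0.7472 -0.0137  0.2314] tilt 0.009840526207031125 z.e 0.7140066199670978 F [0.328  1.1248 0.2113] F.d -0.8261814621643516 gap 0.08536300981769045 q [1.1404 0.3131 0.0461 1.3036 0.     1.4312]
goal [0.4464 0.0692 0.1819] rot [ 0.7463  0.2572 -0.6292] shift [ 0.0604 -0.4078 -0.3808]
goal [0.4561 0.0517 0.1019] rot [ 0.7463  0.2572 -0.6292] shift [ 0.1404 -0.4221 -0.3948]
```

Emit:
step_arm([
  [[0.06, 0.02, -0.05, 0.005, -0.034, -0.032, 0], [0.12, 0.04, -0.1, 0.01, -0.068, -0.064, 0], [0.18, 0.06, -0.16, 0.015, -0.102, -0.096, 0], [0.24, 0.08, -0.21, 0.02, -0.136, -0.128, 0], [0.31, 0.11, -0.26, 0.025, -0.17, -0.16, 0], [0.37, 0.13, -0.31, 0.03, -0.204, -0.19, 0], [0.43, 0.15, -0.37, 0.035, -0.238, -0.222, 0], [0.5, 0.17, -0.42, 0.04, -0.272, -0.254, 0], [0.56, 0.19, -0.47, 0.045, -0.306, -0.286, 0], [0.62, 0.21, -0.52, 0.05, -0.34, -0.318, 0], [0.68, 0.23, -0.58, 0.055, -0.374, -0.35, 0], [0.746, 0.257, -0.629, 0.06, -0.408, -0.381, 0]],
])

```text
clock: 2.0
tcp_pos: [0.4469, 0.0672, 0.1825]
orientation: [0.705, -0.389, 0.59, -0.058]
wrist_force: [0.8, 0.5, 0.5]
finger_gap: 0.0006
```

Run:
```python
from h import *
where(); delta(-.185,.18); delta(-.155,.045)
p,d=env.read_camera("side"); cv2.imwrite("pics/s1.png",p[:,:,::-1]); p,d=env.read_camera("wrist"); cv2.imwrite("pics/w1.png",p[:,:,::-1])
```

```text
t 2.0 corner xd,yd,z [-0.183  -0.0006  0.1806] tilt 38.10689505025073 z.e 0.9999968135700343 F [0.7844 0.5184 0.4541] F.d -0.07472475172286906 gap 0.0005619679810020078 q [ 0.365   0.0775 -0.5638  0.8213 -0.6576  1.3971]
goal [0.4464 0.0692 0.1819] rot [-0.0025 -0.0003  0.0019] shift [-0.0008  0.0019  0.0006]
goal [0.4609 0.0429 0.0469] rot [-0.0025 -0.0003  0.0019] shift [0.124  0.0616 0.0005]
```

View pics/w1.png

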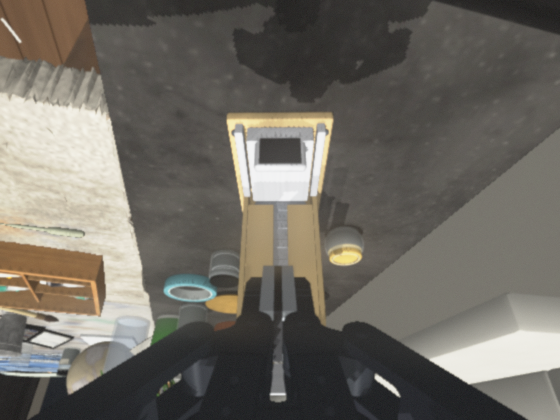

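View pics/s1.png

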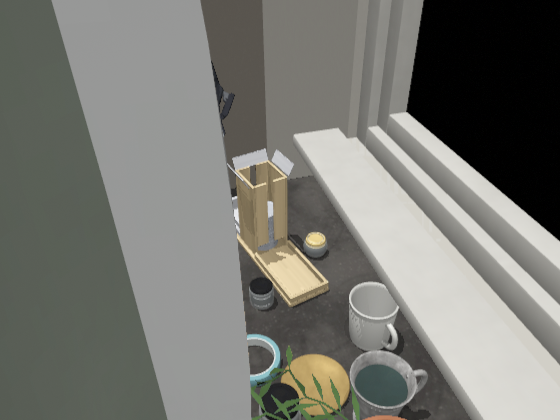

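The wrist picture shows the black tab face at about (281,151) and the shut fingers at column 278, so they are lined up. I'll check the face position with wrist depth.

Run:
```python
from h import *
st=env.get_state(); p,d=env.read_camera("wrist"); c=env.get_calibration("wrist"); K=c["mtx"];T=c["T_tool_cam"]
v,u=np.indices(d.shape); X=np.stack([(u-K[0,2])/K[0,0]*d,(v-K[1,2])/K[1,1]*d,d],-1)@T[:3,:3].T+T[:3,3]
X=X@Rq(st["orientation"]).as_matrix().T+st["tcp_pos"]
D=np.array([np.cos(P[2]),np.sin(P[2]),0]); e=np.array([-D[1],D[0],0]); r=X-[P[0],P[1],0]
m=(p[...,:].max(-1)<70)&(u>255)&(u<307)&(v>132)&(v<168)&(d>0)
Q=np.stack([r@D,r@e,r[...,2]],-1)
A=Q[m]; print(len(A),np.median(A,0),A.min(0),A.max(0)); sl=np.polyfit(A[:,1],A[:,0],1); print(sl)
for vv in (126,130,140,150,160,170,190): print(vv,Q[vv,281])
```

```text
568 [-0.1318 -0.0021  0.034 ] [-0.1331 -0.0145  0.0252] [-0.1302  0.017   0.0502]
[ 0.0029 -0.1318]
126 [-0.1346  0.0021  0.0092]
130 [-0.1304  0.0021  0.0096]
140 [-0.1319  0.0021  0.023 ]
150 [-0.1313  0.002   0.0337]
160 [-0.1317  0.0019  0.0449]
170 [-0.1297  0.0019  0.0536]
190 [-0.0686  0.0021  0.0281]
```

Emit:
step_arm([
  [[0, 0, 0, 0.03, 0.015, 0, 0], [0, 0, 0, 0.06, 0.03, 0, 0], [0, 0, 0, 0.09, 0.045, 0, 0], [0, 0, 0, 0.124, 0.062, 0, 0], [0, 0, 0, 0.124, 0.062, 0, 0], [0, 0, 0, 0.124, 0.062, 0, 0]],
])

```text
clock: 2.75
tcp_pos: [0.459, 0.0435, 0.046]
orientation: [0.704, -0.389, 0.592, -0.057]
wrist_force: [-0.4, -0.0, 0.5]
finger_gap: 0.0001
```

Run:
```python
from h import *
where(); delta(-.133,.043);delta(-.075,.043);delta(-.055,.043); delta(-.055,.1)
```

```text
t 2.75 corner xd,yd,z [-0.1565 -0.0015  0.0441] tilt 37.94210641889714 z.e 0.9999920886994074 F [-0.3588 -0.0319  0.4664] F.d -0.1454494358416682 gap 6.138608923488506e-05 q [ 0.3007  0.2631 -0.7611  0.395  -0.6472  1.3177]
goal [0.4716 0.0237 0.0449] rot [-0.0002 -0.004  -0.001 ] shift [ 0.0153 -0.0179  0.0015]
goal [ 0.4996 -0.0271  0.0449] rot [-0.0002 -0.004  -0.001 ] shift [ 0.0509 -0.0636  0.0016]
goal [ 0.5093 -0.0446  0.0449] rot [-0.0002 -0.004  -0.001 ] shift [ 0.0632 -0.0794  0.0017]
goal [ 0.5093 -0.0446  0.1019] rot [-0.0002 -0.004  -0.001 ] shift [ 0.0183 -0.1144  0.0015]
```

Emit:
step_arm([
  [[0, 0, 0, 0.009, -0.01, 0.001, 0], [0, 0, 0, 0.015, -0.018, 0.0015, 0], [0, 0, 0, 0.02, -0.024, 0.0015, 0], [0, 0, 0, 0.025, -0.03, 0.0015, 0], [0, 0, 0, 0.03, -0.037, 0.0015, 0], [0, 0, 0, 0.035, -0.043, 0.0015, 0], [0, 0, 0, 0.04, -0.05, 0.0015, 0], [0, 0, 0, 0.045, -0.056, 0.0015, 0], [0, 0, 0, 0.05, -0.063, 0.0015, 0]],
])

```text
clock: 3.65
tcp_pos: [0.5001, -0.0244, 0.0464]
orientation: [0.705, -0.389, 0.59, -0.055]
wrist_force: [-5.0, 13.2, 6.0]
finger_gap: -0.0002
```

Run:
```python
from h import *
where(); delta(-.055,.043); delta(-.05,.043)
p,d=env.read_camera("wrist"); cv2.imwrite("pics/w2.png",p[:,:,::-1])
```

```text
t 3.65 corner xd,yd,z [-0.0771  0.0018  0.0445] tilt 37.798631760165726 z.e 0.9999993584467957 F [-4.9767 13.199   5.9872] F.d -13.960414641350543 gap -0.00016708878627634093 q [ 0.1202  0.2573 -0.7819  0.2475 -0.6038  1.097 ]
goal [ 0.5093 -0.0446  0.0449] rot [ 0.0002  0.0011 -0.0035] shift [ 0.0148 -0.0165 -0.0018]
goal [ 0.5117 -0.049   0.0449] rot [ 0.0002  0.0011 -0.0035] shift [ 0.0178 -0.0205 -0.0018]
```

View pics/w2.png

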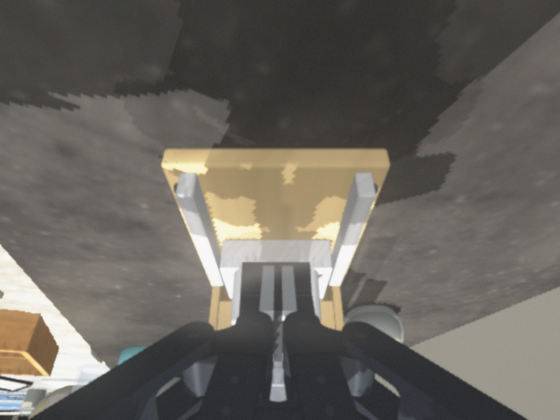

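The picture shows the fingers centred on the tab at about (278,270), and the slide moving in. The force is 14 N, which agrees with the spring.

Emit:
step_arm([
  [[0, 0, 0, 0.004, -0.005, 0, 0], [0, 0, 0, 0.007, -0.009, -0.001, 0], [0, 0, 0, 0.0105, -0.0125, -0.0015, 0], [0, 0, 0, 0.012, -0.014, -0.0015, 0], [0, 0, 0, 0.013, -0.0155, -0.0015, 0]],
])

```text
clock: 4.2
tcp_pos: [0.5095, -0.0416, 0.0465]
orientation: [0.706, -0.388, 0.589, -0.053]
wrist_force: [-4.9, 12.7, 5.4]
finger_gap: 0.0002
```

Run:
```python
from h import *
where(); delta(-.055,.043); delta(-.05,.043)
```

```text
t 4.2 corner xd,yd,z [-0.0576  0.0017  0.0445] tilt 37.64364949738663 z.e 0.9999866099100034 F [-4.8802 12.6711  5.4255] F.d -13.451598229796279 gap 0.00024686231836664623 q [ 0.0758  0.2574 -0.7848  0.213  -0.5864  1.044 ]
goal [ 0.5093 -0.0446  0.0449] rot [ 0.0004  0.0052 -0.0062] shift [ 0.0028 -0.0011 -0.0017]
goal [ 0.5117 -0.049   0.0449] rot [ 0.0004  0.0052 -0.0062] shift [ 0.0059 -0.005  -0.0017]
```

Emit:
step_arm([
  [[0, 0, 0, 0.0015, -0.0025, 0, 0], [0, 0, 0, 0.0025, -0.0035, 0, 0], [0, 0, 0, 0.0025, -0.0035, 0, 0]],
])

```text
clock: 4.5
tcp_pos: [0.5106, -0.0435, 0.0466]
orientation: [0.707, -0.388, 0.589, -0.05]
wrist_force: [-6.1, 11.5, 4.4]
finger_gap: 0.0001
```

Run:
```python
from h import *
where()
```

```text
t 4.5 corner xd,yd,z [-0.0554  0.0018  0.0445] tilt 37.40796768058923 z.e 0.9999687280241121 F [-6.0651 11.5025  4.3662] F.d -13.001208368993126 gap 6.873153215687234e-05 q [ 0.0686  0.2557 -0.7849  0.2104 -0.5795  1.0335]
```

Emit:
step_arm([
  [[0, 0, 0, 0.0018, -0.0025, 0, 0], [0, 0, 0, 0.0025, -0.0035, 0, 0], [0, 0, 0, 0.0025, -0.0035, 0, 0]],
])

```text
clock: 4.8
tcp_pos: [0.5116, -0.0454, 0.0466]
orientation: [0.707, -0.388, 0.59, -0.048]
wrist_force: [-6.6, 12.6, 4.7]
finger_gap: 0.0002
```

Run:
```python
from h import *
where()
```

```text
t 4.8 corner xd,yd,z [-0.0533  0.0018  0.0445] tilt 37.166051120437196 z.e 0.9999413054503659 F [-6.6334 12.5979  4.6517] F.d -14.234844976147327 gap 0.00018137064336248978 q [ 0.0614  0.254  -0.785   0.2081 -0.5725  1.0231]
```

Emit:
step_arm([
  [[0, 0, 0, 0.0018, -0.0025, 0, 0], [0, 0, 0, 0.0028, -0.0038, 0, 0], [0, 0, 0, 0.0028, -0.0038, 0, 0]],
])

```text
clock: 5.1
tcp_pos: [0.5128, -0.0476, 0.0466]
orientation: [0.707, -0.387, 0.59, -0.045]
wrist_force: [-6.2, 11.5, 4.7]
finger_gap: -0.0002
```

Run:
```python
from h import *
where()
```

```text
t 5.1 corner xd,yd,z [-0.0507  0.0018  0.0445] tilt 36.93258463984837 z.e 0.9999034480802841 F [-6.1598 11.4937  4.7026] F.d -13.039301129170482 gap -0.0001507758168027558 q [ 0.0534  0.2527 -0.7849  0.2052 -0.5655  1.0118]
```

Emit:
step_arm([
  [[0, 0, 0, 0.0018, -0.0025, 0, 0], [0, 0, 0, 0.0028, -0.0038, 0, 0], [0, 0, 0, 0.0028, -0.0038, 0, 0]],
])

```text
clock: 5.4
tcp_pos: [0.5131, -0.0484, 0.0466]
orientation: [0.707, -0.387, 0.59, -0.041]
wrist_force: [-14.4, 23.3, 15.0]
finger_gap: -0.0002
```

Run:
```python
from h import *
where()
p,d=env.read_camera("wrist"); cv2.imwrite("pics/w3.png",p[:,:,::-1])
p,d=env.read_camera("top"); np.savez("top3.npz",p=p,d=d); r=p[170:300,190:340,::-1]; cv2.imwrite("pics/top3z.png",cv2.resize(r,None,fx=5,fy=4.6,interpolation=cv2.INTER_CUBIC))
```

```text
t 5.4 corner xd,yd,z [-0.0499  0.0018  0.0443] tilt 36.56411784732155 z.e 0.9998061849999925 F [-14.4287  23.2558  14.968 ] F.d -27.332786518526383 gap -0.00015164653607443635 q [ 0.0476  0.2498 -0.7856  0.2046 -0.5563  1.0007]
```

View pics/w3.png

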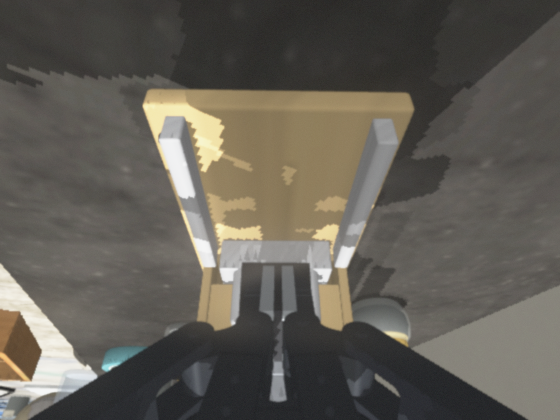

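View pics/top3z.png

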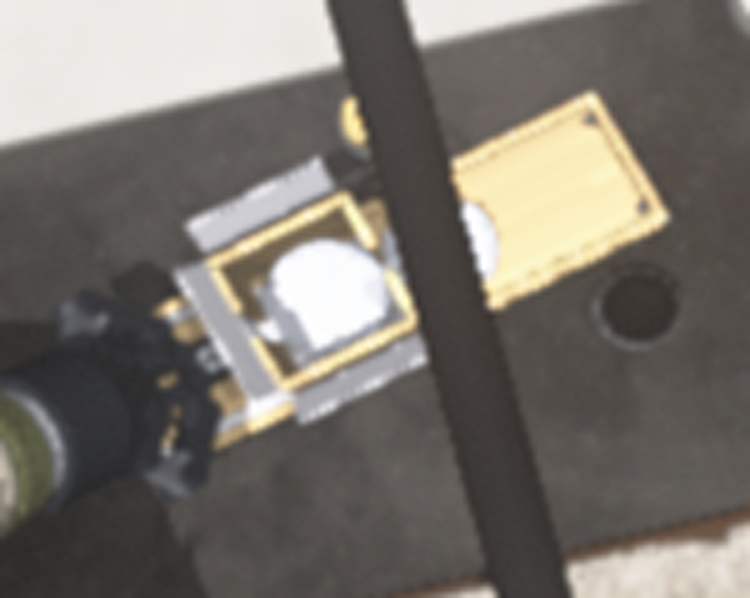

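Emit:
step_arm([
  [[0, 0, 0, 0.0018, -0.0028, 0, 0], [0, 0, 0, 0.0018, -0.0028, 0, 0], [0, 0, 0, -0.038, -0.032, 0, 0], [0, 0, 0, -0.068, -0.053, 0, 0], [0, 0, 0, -0.068, -0.053, 0, 0], [0, 0, 0, -0.068, -0.053, 0, 0], [0, 0, 0, -0.068, -0.053, 0, 0]],
])

```text
clock: 6.2
tcp_pos: [0.5131, -0.0504, 0.1322]
orientation: [0.707, -0.387, 0.59, -0.04]
wrist_force: [-0.0, -0.7, -0.8]
finger_gap: -0.0003
```

```bash
cat > look.py <<'E'
from h import *
import sys
t=sys.argv[1]
where()
p,d=env.read_camera("wrist"); cv2.imwrite(f"pics/w{t}.png",p[:,:,::-1])
p,d=env.read_camera("top"); W=cloud("top",d); r=p[170:300,190:340,::-1]; A=cv2.resize(r,None,fx=2.6,fy=2.6,interpolation=cv2.INTER_CUBIC)
p,d2=env.read_camera("side"); r=p[130:310,210:360,::-1]; B=cv2.resize(r,None,fx=2.6,fy=2.6,interpolation=cv2.INTER_CUBIC)
h=max(len(A),len(B)); A=cv2.copyMakeBorder(A,0,h-len(A),0,0,0);B=cv2.copyMakeBorder(B,0,h-len(B),0,0,0); cv2.imwrite(f"pics/ts{t}.png",np.hstack([A,B])[:, :800])
D=np.array([np.cos(P[2]),np.sin(P[2]),0]); e=np.array([-D[1],D[0],0])
for n,dd in (("top",d),("side",d2)):
    W=cloud(n,dd); r=W-[P[0],P[1],0]; x=r@D;y=r@e;z=W[...,2]
    m=(abs(y)<.034)&(x>.045)&(x<.175)&(z>.026)&(z<.05)&(dd>0)
    if m.any(): print(n,"tray tins",m.sum(),"x",x[m].min(),x[m].max(),"y",y[m].min(),y[m].max(),"z",np.median(z[m]))
    m=(abs(y)<.028)&(abs(x)<.028)&(z>.03)&(z<.17)&(dd>0)
    if m.any(): print(n,"stack z",np.median(z[m]),m.sum())
E
python3 look.py 4; python3 -c "
from h import *
delta(-.155,.1);delta(-.155,.043)"
```

```text
t 6.2 corner xd,yd,z [-0.0482  0.0007  0.1299] tilt 36.53698613938515 z.e 0.9998109811741007 F [-0.0474 -0.71   -0.8163] F.d 0.5987071315832656 gap -0.00032013678813541365 q [ 0.0429  0.1088 -0.6796  0.45   -0.5548  0.9956]
top tray tins 64 x 0.04575603820982201 0.09743944094438406 y -0.02866126253647721 0.023412065290630106 z 0.0317583601225796
top stack z 0.07574521068014839 427
side tray tins 511 x 0.04500331020008167 0.10015847245696223 y -0.03077668480706843 0.0316164315046703 z 0.032378392345796425
side stack z 0.07640106752465226 71
goal [0.4609 0.0429 0.1019] rot [ 0.0143  0.0126 -0.0262] shift [-0.0398  0.1033  0.0017]
goal [0.4609 0.0429 0.0449] rot [ 0.0143  0.0126 -0.0262] shift [0.006  0.1372 0.0017]
```

View pics/w4.png

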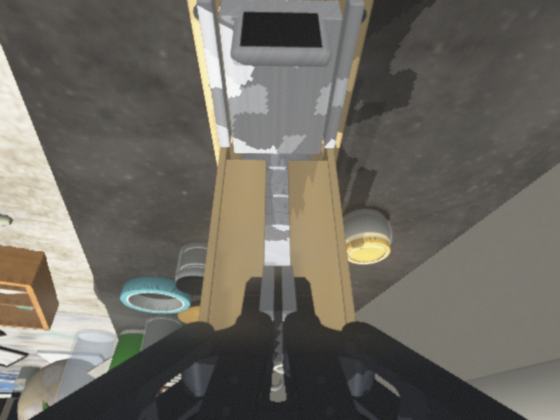

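View pics/ts4.png

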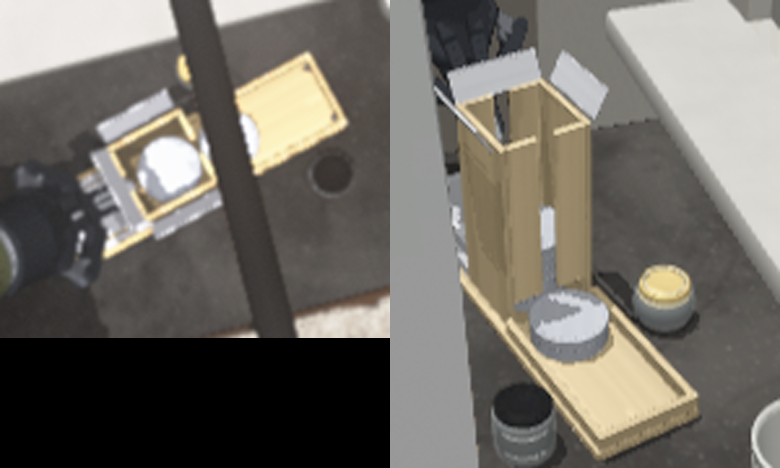

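First cycle is done. In the pictures the tab is back home (wrist, about (281,35)), tin_1 is flat on the tray, and the stack top is at 76 mm, which means three tins on the floor.

Emit:
step_arm([
  [[0.004, 0.004, -0.007, -0.013, 0.034, 0, 0], [0.007, 0.006, -0.013, -0.026, 0.068, 0.001, 0], [0.014, 0.012, -0.026, -0.04, 0.103, 0.001, 0], [0.014, 0.012, -0.026, -0.04, 0.104, 0.002, 0], [0.014, 0.012, -0.026, -0.02, 0.12, 0.002, 0], [0.014, 0.012, -0.026, 0.006, 0.138, 0.002, 0], [0.014, 0.012, -0.026, 0.006, 0.138, 0.002, 0], [0.014, 0.012, -0.026, 0.006, 0.138, 0.002, 0]],
])

```text
clock: 7.15
tcp_pos: [0.4602, 0.0428, 0.0439]
orientation: [0.704, -0.39, 0.591, -0.056]
wrist_force: [0.2, -0.6, 0.7]
finger_gap: -0.0
```

Run:
```python
from h import *
where(); delta(-.13,.043);delta(-.072,.043)
```

```text
t 7.15 corner xd,yd,z [-0.1552 -0.0007  0.042 ] tilt 37.97773961328396 z.e 0.9999964021536273 F [ 0.2375 -0.614   0.6513] F.d 0.6523738611381327 gap -4.14049647965524e-05 q [ 0.2983  0.2667 -0.7641  0.3841 -0.647   1.3114]
goal [0.473  0.021  0.0449] rot [ 0.0016 -0.0021 -0.0004] shift [ 0.0148 -0.0205  0.0007]
goal [ 0.501  -0.0297  0.0449] rot [ 0.0016 -0.0021 -0.0004] shift [ 0.0505 -0.0662  0.0007]
```

Emit:
step_arm([
  [[0, 0, 0, 0.008, -0.011, 0, 0], [0, 0, 0, 0.014, -0.019, 0.001, 0], [0, 0, 0, 0.019, -0.026, 0.001, 0], [0, 0, 0, 0.024, -0.032, 0.001, 0], [0, 0, 0, 0.029, -0.038, 0.001, 0], [0, 0, 0, 0.034, -0.045, 0.001, 0], [0, 0, 0, 0.039, -0.051, 0.001, 0], [0, 0, 0, 0.044, -0.058, 0.001, 0], [0, 0, 0, 0.049, -0.064, 0.001, 0], [0, 0, 0, 0.053, -0.069, 0.001, 0], [0, 0, 0, 0.056, -0.073, 0.001, 0], [0, 0, 0, 0.058, -0.076, 0.001, 0]],
])

```text
clock: 8.35
tcp_pos: [0.5078, -0.0392, 0.0458]
orientation: [0.705, -0.39, 0.59, -0.054]
wrist_force: [-6.0, 13.0, 5.8]
finger_gap: 0.0001
```

Run:
```python
from h import *
where(); delta(-.0535,.043); delta(-.0505,.043)
```

```text
t 8.35 corner xd,yd,z [-0.0605  0.0014  0.0439] tilt 37.83654337635305 z.e 0.9999971224012028 F [-5.9725 12.9706  5.8076] F.d -14.241650579831887 gap 0.00011218336415230374 q [ 0.0843  0.2606 -0.7837  0.2183 -0.5938  1.0533]
goal [ 0.51   -0.0459  0.0449] rot [ 0.002   0.0014 -0.0029] shift [ 0.005  -0.0049 -0.0014]
goal [ 0.5114 -0.0486  0.0449] rot [ 0.002   0.0014 -0.0029] shift [ 0.0068 -0.0073 -0.0014]
```

Emit:
step_arm([
  [[0, 0, 0, 0.002, -0.003, 0, 0], [0, 0, 0, 0.003, -0.005, 0, 0], [0, 0, 0, 0.0045, -0.0065, 0, 0], [0, 0, 0, 0.006, -0.008, 0, 0], [0, 0, 0, 0.006, -0.008, 0, 0]],
])

```text
clock: 8.85
tcp_pos: [0.5119, -0.0466, 0.0459]
orientation: [0.705, -0.389, 0.59, -0.052]
wrist_force: [-6.5, 12.3, 4.3]
finger_gap: -0.0
```

Run:
```python
from h import *
where()
```

```text
t 8.85 corner xd,yd,z [-0.052   0.0014  0.0439] tilt 37.62817490701767 z.e 0.9999876500757552 F [-6.5372 12.2681  4.2597] F.d -13.899590176745471 gap -2.2924823392107165e-06 q [ 0.0642  0.2603 -0.7832  0.2066 -0.5835  1.0286]
```

Emit:
step_arm([
  [[0, 0, 0, 0.0018, -0.0025, 0, 0], [0, 0, 0, 0.0025, -0.0035, 0, 0], [0, 0, 0, 0.0028, -0.0038, 0, 0]],
])

```text
clock: 9.15
tcp_pos: [0.5129, -0.0484, 0.0458]
orientation: [0.706, -0.389, 0.59, -0.049]
wrist_force: [-12.8, 20.6, 12.9]
finger_gap: 0.0001
```

Run:
```python
from h import *
where()
```

```text
t 9.15 corner xd,yd,z [-0.05    0.0014  0.0438] tilt 37.31663493375117 z.e 0.9999572856016875 F [-12.8003  20.6098  12.9096] F.d -24.229317053113792 gap 0.0001350734782898436 q [ 0.0565  0.2584 -0.7835  0.2041 -0.5751  1.017 ]
```

The force has gone up to 24 N at the same place as in the first push, so this is the stop. I'll hold briefly, then lift off.

Emit:
step_arm([
  [[0, 0, 0, 0.002, -0.003, 0, 0], [0, 0, 0, 0.002, -0.003, 0, 0], [0, 0, 0, 0.002, -0.003, 0, 0], [0, 0, 0, -0.038, -0.032, 0, 0], [0, 0, 0, -0.068, -0.053, 0, 0], [0, 0, 0, -0.068, -0.053, 0, 0], [0, 0, 0, -0.068, -0.053, 0, 0], [0, 0, 0, -0.068, -0.053, 0, 0]],
])

```text
clock: 9.95
tcp_pos: [0.5126, -0.0496, 0.1315]
orientation: [0.705, -0.389, 0.591, -0.049]
wrist_force: [-0.4, -0.6, -0.5]
finger_gap: 0.0
```

```bash
python3 look.py 5
```

```text
t 9.95 corner xd,yd,z [-0.0491  0.0006  0.1294] tilt 37.28815930578413 z.e 0.9999620344937378 F [-0.4469 -0.6264 -0.4859] F.d 0.3324313322343594 gap 4.2714880968002674e-05 q [ 0.0538  0.1167 -0.6784  0.4506 -0.5743  1.0146]
top tray tins 485 x 0.045768906814149656 0.1615032527722297 y -0.030865382847487445 0.031727218916322006 z 0.0316830271528612
top stack z 0.05355071360163155 408
side tray tins 1138 x 0.045026329638584016 0.16426032979973473 y -0.0315392624585638 0.03293147794946616 z 0.032433096840621845
side stack z 0.05456238553007875 73
```

View pics/w5.png

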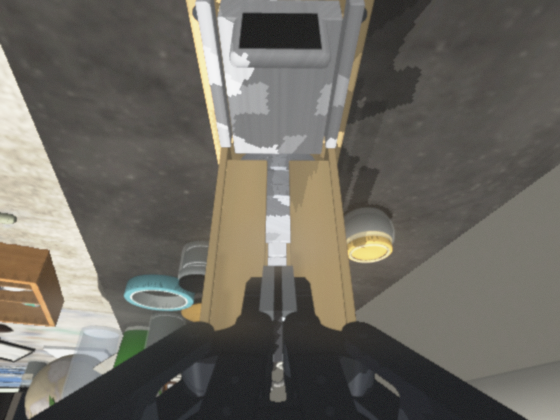

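View pics/ts5.png

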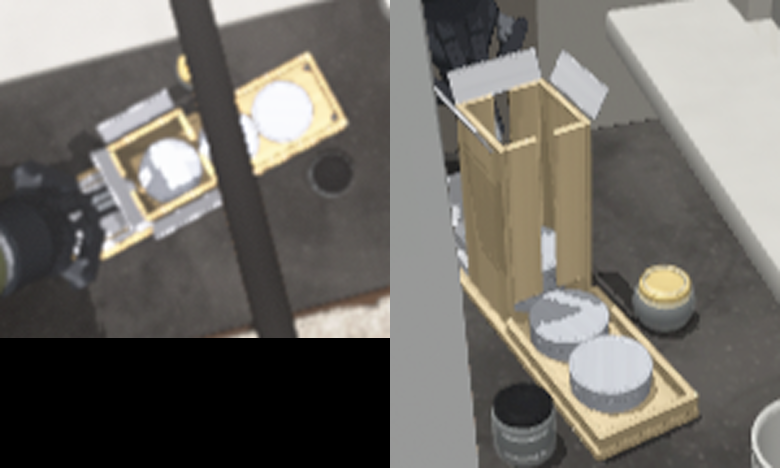

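```bash
python3 -c "
from workcell import env
env.hand_in()"
```

```text
the job is handed in; nothing more can be done
```

Both tins came out. I pressed the slide to its stop twice with shut, tilted fingers, then lifted straight off each time, and handed the job in at about 10 s of the 50 s allowed.

- **Stop reached:** the wrist force along the push rose from about 14 N to 27 N on the first push and 24 N on the second. It rose at the same place, within 0.1 mm, both times. I pressed a few millimetres further by command before lifting and did not read the force then.
- **Tins:** tin_1 lies flat at about 131 mm along the tray and tin_2 at about 68 mm, both near the middle line. The stack top in the column measures about 54 mm, so tin_3 and tin_4 are on the floor.
- **Slide:** the wrist picture shows the tab back at its home end after both lifts, in the same place each time. I did not measure its return speed.
- **Bystanders:** the ink pot and ink jar look unmoved in the pictures. I did not measure any of the four, and the fingers and arm stayed clear of them.
- **Arm:** it ended raised with no contact force beyond sensor noise.
- **Disagreement:** my fitted dispenser position and the wrist depth differed by about 2.7 mm for the tab face, just over the calibration tolerance. I took the stop from the force instead.

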